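Set up the weighing place on the formulation desk

ROBOT

A 6-joint arm with a two-finger parallel gripper is mounted at the origin on the work surface. World frame = base frame: x ahead of the robot, y to its left, z up, the work surface at z = 0. Lengths are in m, angles in rad, forces in N, time in s.
With the tool pointing down it reaches from about 0.325 to 0.9 m from the base axis. Payload 3.5 kg.
Tool frame: the origin (TCP) lies midway between the tips of the shut fingers; the grasp point (between the pads) lies 19 mm behind it; z points along the fingers, y is the line along which they close (so a half turn about z gives the same grasp; the last joint's range is limited). The gripper opens to 85 mm and grips with 20 to 120 N. Pads are 22 mm wide; open, the fingers measure 114 mm over their backs; the gripper's body (76 mm by 85 mm) begins 54 mm behind the grasp point. The pads swing forward as they close: fully open they stand 13 mm farther back than shut.
Start: joints at [1.217, 0.276, -0.026, 1.268, 0, 1.467], TCP at [0.155, 0.605, 0.231] pointing down, gripper open.
Joint ranges: [-3.12, 3.12], [-0.85, 1.88], [-1.08, 1.24], [-1.95, 2.15], [-1.57, 1.53], [-3.14, 3.14]. Speed limits (rad/s): [2.57, 2.57, 3.14, 3.14, 3.14, 3.14].

INTERFACE

Orientations are given as a unit quaternion [x, y, z, w].
In Python, from rig import * gives the robot as it stands.
- The arm moves only by the tool move_arm, never from a script. Its argument "motion" is one flat list of numbers, 7 for each row, row after row: the turn, a rotation vector about the tool's x, y, z in rad, then the shift along the tool's x, y, z in m, then the opening, from 0 (shut) to 1 (fully open). In form: [ax, ay, az, x, y, z, claw, ax, ay, az, x, y, z, claw, ...]. A call has 1 to 5 rows; each row shifts and turns the commanded pose from where the row before left it, along the tool's axes as they then stand; what a row does not reach is not made up. A row lasts 1/10 s, in which the tool goes at most 50 mm and 8.59 degrees, less where a joint would pass 70% of its speed; a pose out of reach is approached as far as the arm can. A call with a gripper value outside its range is refused whole. The fingers move at their own pace and stop on an object; "grip_force" is the grip in N (left out, the last holds). Time passes only in rows, so rows that do not move let the fingers close. It gives the time, the measured TCP pose, the force, the opening and the grip force at its end, in the units of the state.
- read_state(): the state, without advancing time (a new reading comes with each control period).
- get_image(name): name is "scene" or "top" or "wrist"; returns (picture, depth): 400x640x3 uint8, red, green, blue; 400x640 float32, m along the optical axis (not along the pixel's ray), 0 where there is no reading.
- camera_model(name): a dict with "fx", "fy", "cx", "cy" (pixels), "R" (3x3) and "t" (3): a world point X has camera coordinates R X + t. Camera axes: x right, y down, z forward; pixel columns grow to the right and rows downward; lengths in m; the calibration is good to about 2 mm. The wrist camera is an equidistant fisheye: a pixel r from the principal point sees the ray r / f radians off the axis. A picture is of the moment at which its call begins: read the wrist's pose just before it. camera_model takes no time and is no camera call; for the wrist camera it gives the pose at the moment of the call.
- job_done(): hands the job in; it is judged then, once.
The state is a dict: "clock": time; "joints": joint angles; "dq": joint speeds; "tau": joint torques, N m; "position": TCP position; "tcp_rot": TCP orientation; "force": force on the tool from outside, world axes, zero at the start; "moment": the same for the moment, N m; "opening": finger opening in m; "gripper_force": force on a finger pad.
Only numpy, scipy, OpenCV 4.12 (cv2) and the standard library are available. Lean on these libraries where they do the work, as an engineer would, in place of code of your own. Each camera call takes 0.05 s, during which the arm holds its last target. There are 200 camera calls.

TASK

Set up the weighing place: stand the wooden-stoppered bottle in the middle of the coaster behind the scale and the steel-capped jar in the middle of the coaster on the scale's left, leaving the right-hand coaster free for the sample. Stand the white beaker in the middle of the scale's pan with the round steel cover centred on top of it, knob up. Left and behind are as seen from the robot, behind being the far side; keep everything upright and leave the detergent jug and the mug where they are.

Things in the scene. Friction and masses are not known exactly. Their poses are not given: they have to be found in the camera images.
- bottle: loose green glass bottle, about 0.25 kg, 137 mm tall: round body 60 mm in diameter up to 78 mm, sloping shoulder, neck 28 mm in diameter from 94 to 103 mm, and on top a fixed pale wooden barrel-shaped stopper from 103 to 137 mm, 36 mm in diameter from 111 to 129 mm (good to grip). Origin: centre of its underside, z up along its axis; starts upright on the desk
- jar: loose amber glass jar with a fixed steel cap, about 0.20 kg, 105 mm tall: round body 44 mm in diameter at the foot, 50 mm from 30 to 70 mm up; cap 47 mm in diameter from 76 to 92 mm, then sloping up to a 12 mm nub on top at 105 mm. Origin: centre of its underside, z up along its axis; starts upright on the desk
- beaker: loose open white plastic beaker, about 0.07 kg, straight-sided, 60 mm in outer diameter, wall 3 mm, 75 mm tall, floor 4 mm thick, with black graduation ticks on one side. Origin: centre of its underside, z up along its axis; starts upright, empty, on the desk
- cover: loose flat round steel cover for the beaker, about 0.06 kg: plain disc 70 mm in diameter and 5 mm thick (flat underneath), with a fixed pale wooden knob in its middle, 20 mm in diameter from 10 to 24 mm above the underside, top at 28 mm. Origin: centre of its underside, z up through the knob; starts knob up, flat on the desk
- scale: grey bench scale fixed to the desk, with a round steel pan 110 mm in diameter whose flat rigid top is 36 mm above the desk; its grey body reaches 62 mm to the back, 85 mm to the front (where the display is) and 65 mm to either side of the pan's centre, and is 28 mm high. Origin: under the pan's centre, at desk height; its x points to its back (away from the robot), its y to its left as seen from the robot; turned up to about 12 degrees either way
- coaster_a: one of three identical round cork coasters, 84 mm in diameter and 4 mm thick, fixed to the desk; one is left of the scale, one right of it and one behind it, and which of the three names is where changes from start to start. Origin: centre of its underside
- coaster_b: one of three identical round cork coasters, 84 mm in diameter and 4 mm thick, fixed to the desk; one is left of the scale, one right of it and one behind it, and which of the three names is where changes from start to start. Origin: centre of its underside
- coaster_c: one of three identical round cork coasters, 84 mm in diameter and 4 mm thick, fixed to the desk; one is left of the scale, one right of it and one behind it, and which of the three names is where changes from start to start. Origin: centre of its underside
- jug: bystander, to be left alone: white plastic detergent bottle with a small side handle and a blue cap, 55 x 80 mm and 165 mm tall, standing at the far right of the work. Origin: centre of its underside
- mug: bystander, to be left alone: white ceramic mug with a handle, 84 mm in diameter and 85 mm tall, standing at the far left of the work. Origin: centre of its underside
Mind the look-alikes: they are no part of the job. Leave any yellow look-alike of the beaker alone.

How it is judged:
By the outcome, as a careful person would: the job done as asked, in the order asked, and still so for the second after the job is handed in, with the robot touching nothing.
It also fails if it takes over 128 s, if anything falls off the work surface, if the arm or the gripper's body presses on something with over 40 N, if the wrist force passes 120 N, or if a joint passes its speed limit or range.

## Working session

There is one attempt and no reset: what is moved stays moved. The work goes in short steps, Python scripts to look and compute and a tool call to move; the robot and the scene stay as the last step left them, time stands still between calls to the robot, and variables do not carry over. Pictures are saved under pics/ and viewed, at most 14 in all, crops included, and the job is handed in when it is done.

Besides the shell and the picture viewer there is one more tool, called after ">>>" as a command line: name --argument value ..., lists and objects as JSON in quotes. move_arm: Moves the arm, as the interface text tells. Its arguments: {"type":"object","properties":{"motion":{"type":"array","items":{"type":"number"}},"grip_force":{"type":"number"}},"required":["motion"]}

```bash
ls; mkdir -p pics
python3 - <<'E'
from rig import *
import cv2,numpy as np
s=read_state();print(s['clock'],s['position'],s['tcp_rot'])
for n in ['scene','top']:
    im,d=get_image(n);m=camera_model(n);np.savez(n+'0.npz',im=im,d=d,**m)
    cv2.imwrite(f'pics/{n}0.png',im[:,:,::-1]);print(n,m['fx'],-np.array(m['R']).T@m['t'],np.round(m['R'],2).tolist())
E
```

```text
pics
0.0 [0.15483427 0.6046884  0.23012662] [ 1.25063555e-01  9.92148073e-01 -1.11529743e-03 -2.55536718e-04]
scene 438.25370516122655 [1.15376857 0.44049848 1.12384922] [[-0.67, 0.74, 0.01], [0.6, 0.55, -0.58], [-0.43, -0.39, -0.82]]
top 506.7742534262647 [ 0.3588715  -0.03696556  1.30442086] [[0.02, -1.0, 0.01], [-0.99, -0.02, -0.16], [0.16, -0.01, -0.99]]
```

View pics/top0.png

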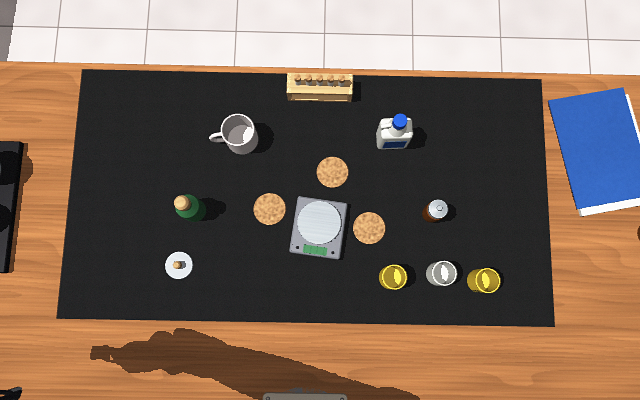

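View pics/scene0.png

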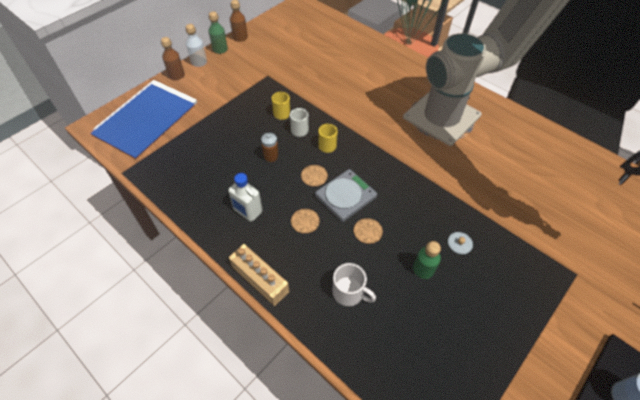

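Top view: the mug is at (240,132), the jug (395,132), the bottle (186,205), the cover (179,265), the jar (437,210) and the scale pan (319,222). Coasters are at left (269,209), behind (332,172) and right (369,228). There are three beaker-like objects, at (393,277) yellow, (441,273) white and (485,281) yellow. The white one fits the description. The crop below should confirm it.

```bash
cat > h.py <<'E'
import numpy as np,cv2
def load(n):
    z=np.load(n); return {k:z[k] for k in z}
def ray(c,px,z):
    "pixel(s) -> world xy on plane z (pinhole)"
    px=np.atleast_2d(px).astype(float)
    d=np.c_[(px[:,0]-c['cx'])/c['fx'],(px[:,1]-c['cy'])/c['fy'],np.ones(len(px))]@c['R']
    o=-c['R'].T@c['t']; return (o+d*((z-o[2])/d[:,2])[:,None])[:,:2]
def cloud(c):
    v,u=np.mgrid[:400,:640];d=c['d']
    p=np.stack([(u-c['cx'])/c['fx']*d,(v-c['cy'])/c['fy']*d,d],-1)-c['t']
    return p@c['R']
def circ(c,mask,z):
    "largest contour projected on plane z: ellipse-fit centre and axes"
    k=max(cv2.findContours(mask.astype(np.uint8),0,1)[0],key=cv2.contourArea)[:,0]
    p=ray(c,k,z); e=cv2.fitEllipse((p*1000).astype(np.float32)); return np.round(e[0],1),np.round(e[1],1)
E
python3 - <<'E'
from h import *
c=load('top0.npz');P=cloud(c);im=c['im'];hsv=cv2.cvtColor(im,cv2.COLOR_RGB2HSV)
def box(x,y,r):
    m=np.zeros((400,640),bool);m[y-r:y+r,x-r:x+r]=1;return m
H,S,V=[hsv[...,i].astype(int) for i in range(3)]
for n,x,y,r in [('left',269,209,20),('behind',332,172,20),('right',369,228,20)]:
    print(n,circ(c,box(x,y,r)&(S>70)&(V>90),.004))
print('cover',circ(c,box(179,265,18)&(V>90),.005))
print('pan',circ(c,box(319,222,27)&(V>140)&(S<40),.036))
Z=P[...,2]
for n,x,y,r,zl,zh in [('bottle',186,203,25,.108,.2),('jar',437,210,20,.08,.2),('beaker',441,273,20,.065,.1),('pan',319,222,40,.032,.05),('scalebody',319,228,45,.02,.05)]:
    m=box(x,y,r)&(Z>zl)&(Z<zh);p=P[m]
    print(n,m.sum(),(p[:,:2].min(0)+p[:,:2].max(0))/2*1000,np.ptp(p[:,:2],0),np.percentile(p[:,2],95), cv2.minAreaRect((p[:,:2]*1000).astype(np.float32)))
cv2.imwrite('pics/crop0.png',cv2.resize(im[180:300,370:510,::-1],None,fx=5,fy=5,interpolation=2))
m=box(181,203,25)&(H>8)&(H<25)&(S>60)&(V>120);print('stopper',m.sum(),circ(c,m,.129))
E
```

```text
left (array([557.4, 103.2]), array([81.3, 82. ]))
behind (array([658.7, -58. ]), array([81.1, 81.8]))
right (array([ 513. , -155.5]), array([81.3, 81.6]))
cover (array([407.5, 327. ]), array([67.3, 68.4]))
pan (array([517.2, -23.6]), array([138.9, 146.5]))
bottle 213 [548.61405418 295.14181347] [0.03444181 0.03346846] 0.13914771422982936 ((548.631591796875, 295.10614013671875), (33.35886001586914, 34.467403411865234), 89.27681732177734)
jar 302 [ 552.55106382 -315.43630018] [0.0475117  0.04692261] 0.10332299291899005 ((552.303955078125, -314.3362731933594), (44.25596618652344, 46.0622673034668), 44.50508117675781)
beaker 141 [ 398.09039657 -331.68957131] [0.05746648 0.06088396] 0.07827772795672402 ((398.40045166015625, -330.62322998046875), (59.88973617553711, 57.99977493286133), 72.445556640625)
pan 1547 [507.70443627 -25.10451369] [0.14873102 0.12945946] 0.040671302541002485 ((508.18878173828125, -23.520957946777344), (119.1958236694336, 141.44265747070312), 82.7942123413086)
scalebody 2908 [508.84378543 -24.2245955 ] [0.15882409 0.14255743] 0.039904557922294005 ((509.12823486328125, -24.866867065429688), (129.52391052246094, 147.1267547607422), 82.84264373779297)
stopper 168 (array([548.8, 296.8]), array([31.9, 33.2]))
```

View pics/crop0.png

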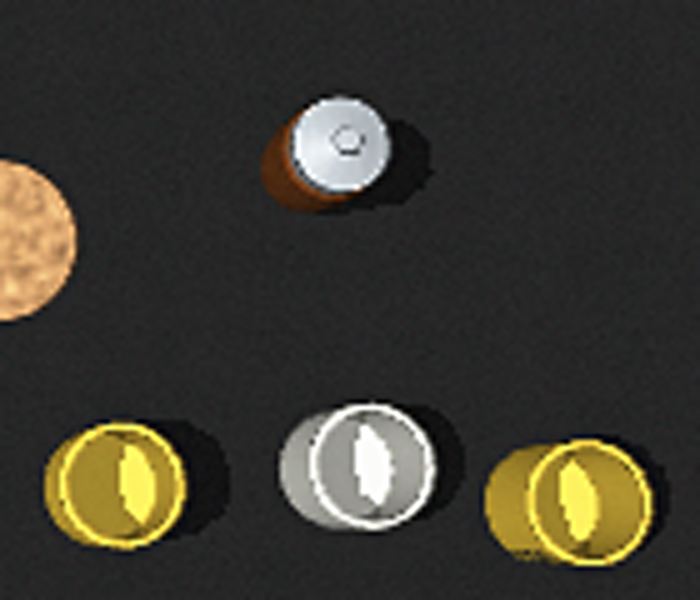

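The crop confirms one white beaker, rim at (444,273), flanked by two yellow ones. Next I approach the bottle, squaring the tool to the world axes on the way.

>>> move_arm --motion '[0,0,-0.1254,0,0,0,1,0,0,-0.1254,0,0,0,1,0,0,0,-0.033,-0.026,0,1,0,0,0,-0.033,-0.026,0,1,0,0,0,-0.033,-0.026,0,1]' --grip_force 40

```text
clock: 0.6
position: [0.2545, 0.5264, 0.2307]
tcp_rot: [-0.001, 1.0, -0.0, -0.0]
force: [1.4, 0.3, 0.1]
opening: 0.0855
gripper_force: 0.0
```

>>> move_arm --motion '[0,0,0,-0.033,-0.026,0,1,0,0,0,-0.033,-0.026,0,1,0,0,0,-0.033,-0.026,0,1,0,0,0,-0.033,-0.026,0,1,0,0,0,-0.033,-0.026,0,1]'

```text
clock: 1.1
position: [0.4199, 0.396, 0.2308]
tcp_rot: [-0.0, 1.0, -0.0, -0.0]
force: [0.5, 2.0, -0.0]
opening: 0.0855
gripper_force: 0.0
```

>>> move_arm --motion '[0,0,0,-0.033,-0.025,0,1,0,0,0,-0.033,-0.025,0,1,0,0,0,-0.033,-0.025,0,1,0,0,0,-0.031,-0.025,0,1,0,0,0,0,0,0,1]'

```text
clock: 1.6
position: [0.5526, 0.2943, 0.2305]
tcp_rot: [0.003, 1.0, -0.001, 0.001]
force: [-0.5, 0.6, -1.1]
opening: 0.085
gripper_force: 0.0
```

>>> move_arm --motion '[0,0,0,0.0035,0.0015,0.04,1,0,0,0,0,0,0.04,1,0,0,0,0,0,0.03,1,0,0,0,0,0,0.02,1,0,0,0,0,0,0,1]'

```text
clock: 2.1
position: [0.5416, 0.2979, 0.097]
tcp_rot: [-0.0, 1.0, -0.002, -0.004]
force: [-0.2, -0.2, -0.5]
opening: 0.0852
gripper_force: 0.0
```

>>> move_arm --motion '[0,0,0,0,0,0,0,0,0,0,0,0,0,0,0,0,0,0,0,0,0,0,0,0,0,0,0,0,0,0,0,0,0,0,0]'

```text
clock: 2.6
position: [0.547, 0.2993, 0.1032]
tcp_rot: [0.0, 1.0, 0.0, 0.002]
force: [-0.7, -1.1, 6.2]
opening: 0.0339
gripper_force: 39.9
```

>>> move_arm --motion '[0,0,0,0,0,0,0,0,0,0,0,0,0,0,0,0,0,0,0,0,0,0,0,0,0,0,-0.03,0,0,0,0,0,0,-0.03,0]'

```text
clock: 3.1
position: [0.5438, 0.2982, 0.16]
tcp_rot: [0.0, 1.0, -0.001, -0.002]
force: [-0.0, 1.0, -2.7]
opening: 0.0345
gripper_force: 41.0
```

>>> move_arm --motion '[0,0,0,-0.012,-0.03,0,0,0,0,0,-0.012,-0.04,0,0,0,0,0,-0.012,-0.04,0,0,0,0,0,-0.012,-0.04,0,0,0,0,0,-0.012,-0.04,0,0]'

```text
clock: 3.6
position: [0.6051, 0.1075, 0.1606]
tcp_rot: [-0.0, 1.0, 0.0, -0.001]
force: [1.7, 0.5, -1.6]
opening: 0.0345
gripper_force: 41.0
```

>>> move_arm --motion '[0,0,0,-0.012,-0.04,0,0,0,0,0,-0.012,-0.04,0,0,0,0,0,-0.012,-0.04,0,0,0,0,0,-0.009,-0.03,0,0,0,0,0,-0.005,-0.016,0,0]'

```text
clock: 4.1
position: [0.6557, -0.0597, 0.1604]
tcp_rot: [0.001, 1.0, -0.0, -0.0]
force: [-0.7, -0.3, -1.7]
opening: 0.0341
gripper_force: 41.0
```

>>> move_arm --motion '[0,0,0,0,0,0.03,0,0,0,0,0,0,0,0,0,0,0,0,0,0,0,0,0,0,0,0,0,0,0,0,0,0,0,0,0]'

```text
clock: 4.6
position: [0.6564, -0.0564, 0.1327]
tcp_rot: [-0.001, 1.0, -0.0, 0.001]
force: [-0.6, -1.0, -3.5]
opening: 0.034
gripper_force: 41.0
```

Run:
```python
from rig import *
import cv2,numpy as np
s=read_state();print(s['clock'],s['position'],s['force'],s['joints'])
out=[]
for n in ['top','wrist']:
    im,d=get_image(n);m=camera_model(n);np.savez(n+'1.npz',im=im,d=d,**m);out.append(im[:,:,::-1])
print(m)
cv2.imwrite('pics/1.png',cv2.resize(np.vstack(out),(480,600)))
```

```text
4.6 [ 0.65637025 -0.05635223  0.1327163 ] [-0.56498532 -0.95167114 -3.54035131] [-1.83778199e-01  3.95991019e-01 -7.46056174e-02  1.09815042e+00
  1.55914478e-04 -1.84929513e-01]
{'fx': 309.70691628693146, 'fy': 309.70691628693146, 'cx': 323.890509027491, 'cy': 200.70699327973543, 'R': array([[-1.22688976e-03,  9.99999020e-01, -6.74703325e-04],
       [ 9.60225971e-01,  1.36648391e-03,  2.79220733e-01],
       [ 2.79221382e-01, -3.05294597e-04, -9.60226706e-01]]), 't': array([ 0.05571632, -0.63855604,  0.10051187])}
```

View pics/1.png

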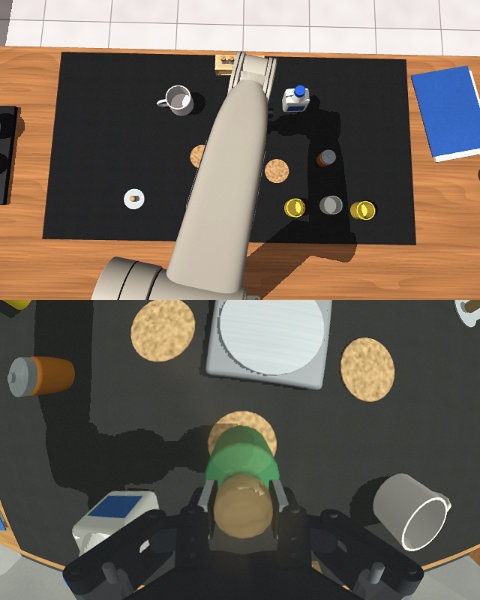

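>>> move_arm --motion '[0,0,0,0,0,0.015,0,0,0,0,0,0,0.007,0,0,0,0,0,0,0.003,0,0,0,0,0,0,0.001,0,0,0,0,0,0,0,0]'

```text
clock: 5.2
position: [0.6563, -0.0575, 0.1072]
tcp_rot: [0.0, 1.0, -0.0, 0.001]
force: [-2.6, -0.1, 8.9]
opening: 0.0344
gripper_force: 41.8
```

>>> move_arm --motion '[0,0,0,0,0,0,0,0,0,0,0,0,0,0]'

```text
clock: 5.4
position: [0.6562, -0.0574, 0.1072]
tcp_rot: [0.0, 1.0, -0.0, 0.001]
force: [-2.3, 0.3, 8.2]
opening: 0.0344
gripper_force: 41.8
```

>>> move_arm --motion '[0,0,0,0,0,0,0.7,0,0,0,0,0,0,0.7,0,0,0,0,0,0,0.7,0,0,0,0,0,-0.02,0.7,0,0,0,0,0,-0.04,0.7]'

```text
clock: 5.9
position: [0.6521, -0.0564, 0.1611]
tcp_rot: [-0.0, 1.0, 0.001, -0.005]
force: [0.6, 0.3, -0.1]
opening: 0.0596
gripper_force: 0.0
```

>>> move_arm --motion '[0,0,0,0,0,-0.04,1,0,0,0,0,0,-0.04,1,0,0,0,0.015,-0.037,0,1,0,0,0,0.015,-0.037,0,1,0,0,0,0.015,-0.037,0,1]'

```text
clock: 6.4
position: [0.6104, -0.1689, 0.2456]
tcp_rot: [-0.001, 1.0, -0.0, 0.0]
force: [-0.2, -0.4, -0.4]
opening: 0.0852
gripper_force: 0.0
```

>>> move_arm --motion '[0,0,0,0.015,-0.037,0,1,0,0,0,0.015,-0.037,0,1,0,0,0,0.015,-0.037,0,1,0,0,0,0.013,-0.035,0,1,0,0,0,0,0,0,1]'

```text
clock: 6.9
position: [0.551, -0.3181, 0.2447]
tcp_rot: [0.003, 1.0, -0.001, -0.0]
force: [0.3, 0.1, -0.1]
opening: 0.0853
gripper_force: 0.0
```

>>> move_arm --motion '[0,0,0,0,0,0,1,0,0,0,0,0,0,1]'

```text
clock: 7.1
position: [0.5528, -0.3132, 0.245]
tcp_rot: [-0.0, 1.0, 0.0, -0.0]
force: [-0.5, 0.9, -0.1]
opening: 0.0852
gripper_force: 0.0
```

Run:
```python
from rig import *
from h import *
s=read_state();print(s['clock'],s['position'],s['joints'])
out=[]
for n in ['top','wrist']:
    im,d=get_image(n);m=camera_model(n);np.savez(n+'2.npz',im=im,d=d,**m);out.append(im[:,:,::-1])
cv2.imwrite('pics/2.png',cv2.resize(np.vstack(out),(480,600)))
```

```text
7.1 [ 0.552782   -0.31317088  0.24496918] [-6.17377852e-01  2.88927341e-01  1.89677256e-02  1.30162429e+00
  5.00284335e-04 -6.18095237e-01]
```

View pics/2.png

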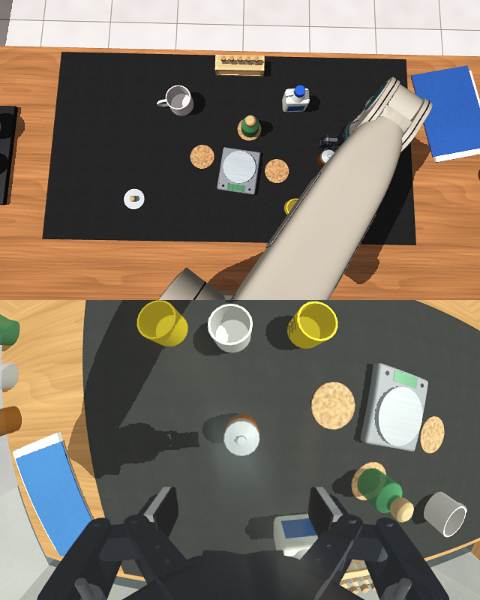

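The upper view shows the bottle upright on the rear coaster at about (250,126), and the lower view shows the jar below the gripper at (241,436). Next I measure both, the bottle against its coaster, and refine the pan position.

```bash
cat >> h.py <<'E'
def fray(c,px,z):
    "fisheye pixel(s) -> world xy on plane z"
    q=(np.atleast_2d(px)-[c['cx'],c['cy']])/c['fx'];r=np.linalg.norm(q,axis=1)[:,None]
    d=np.c_[q/r*np.sin(r),np.cos(r)]@c['R'];o=-c['R'].T@c['t']
    return (o+d*((z-o[2])/d[:,2])[:,None])[:,:2]
def fcirc(c,mask,z):
    k=max(cv2.findContours(mask.astype(np.uint8),0,1)[0],key=cv2.contourArea)[:,0]
    e=cv2.fitEllipse((fray(c,cv2.convexHull(k)[:,0],z)*1000).astype(np.float32)); return np.round(e[0],1),np.round(e[1],1)
def box(x,y,r):
    m=np.zeros((400,640),bool);m[max(y-r,0):y+r,max(x-r,0):x+r]=1;return m
def hsv(im): return [a.astype(int) for a in cv2.split(cv2.cvtColor(im,cv2.COLOR_RGB2HSV))]
E
python3 - <<'E'
from h import *
c=load('top2.npz');H,S,V=hsv(c['im'])
P=cloud(c);m=box(333,160,25)&(P[...,2]>.112);p=P[m];print('bottle cloud',(p[:,:2].min(0)+p[:,:2].max(0))/2*1000,np.ptp(p[:,:2],0),len(p))
m=box(333,160,25)&(H>8)&(H<25)&(S>60)&(V>120)&(P[...,2]>.05);print('stopper',m.sum(),circ(c,m,.133))
g=cv2.GaussianBlur(c['im'][:,:,1],(3,3),0)
m=box(319,222,24)&(V>0);sub=V[196:250,290:350];print(sub[26,::3],sub[::3,30])
w=load('wrist2.npz');H,S,V=hsv(w['im'])
a=V[int(136/.75)-30:int(136/.75)+30:4,int(241/.75)-40:int(241/.75)+40:4];print(a)
for th in (110,130,150):print('jar cap',th,fcirc(w,box(321,181,32)&(V>th)&(S<60),.092))
E
```

```text
bottle cloud [516.73733627 -57.05068269] [0.31573168 0.04017025] 203
stopper 167 (array([656.7, -59. ]), array([31.8, 34.3]))
[ 37  59 172 230 229 228 228 227 222 224 225 227 222 218 222 226 228  83
  97  21] [ 39 120 225 220 224 227 224 226 227 225 227 227 226 233 228 227 135 160]
[[ 88  92  92  91  93  90  73  72  69  86  89  86  89  90  83  84  83  86
   85  83]
 [ 91  94  66  71  69  70  70  71 103 100 105 113 115 118  86  84  83  83
   83  82]
 [ 70  73  72  72  72  72  75 103 137 146 146 154 165 141 126  87  86  84
   82  82]
 [ 71  75  75  74  76  77 104 127 195 233 234 241 232 144 169 111  82  85
   83  81]
 [ 73  76  78  77  79  80 120 224 226 232 231 237 239 246 203 169  85  84
   83  85]
 [ 72  76  80  81  81 117 223 217 224 229 235 238 241 249 247 226  92  86
   85  83]
 [ 74  77  82  83  82 212 218 217 222 226 234 238 246 249 251 247 127  85
   85  83]
 [ 73  81  84  83  82 215 216 213 221 223 240 243 251 249 253 243 202  88
   87  84]
 [ 73  79  84  84  79 212 214 212 221 132 238 225 254 245 249 241 200  87
   86  86]
 [ 70  80  85  87  81 209 212 212 153 229 232 237 233 238 241 236 193  87
   87  84]
 [ 87  89  82 101 104 210 212 210 213 205 229 234 235 233 239 233 119  88
   86  86]
 [ 90  95  99 101 103 145 211 210 213 212 217 223 230 230 237 233  89  90
   89  86]
 [ 89  93  99 101 104 103 218 208 213 212 219 222 227 227 235  85  92  90
   88  85]
 [ 89  96  97 101 102 105 105 209 212 216 219 220 223 224  93  99  93  92
   89  85]
 [ 89  92  95 100 101 103 105 103 105 145 183 175 107 104  99  97  94  92
   90  86]]
jar cap 110 (array([ 550.6, -313. ]), array([47.5, 48.9]))
jar cap 130 (array([ 550.6, -312.9]), array([46.8, 48.4]))
jar cap 150 (array([ 550.8, -312.9]), array([46.3, 47.9]))
```

>>> move_arm --motion '[0,0,0,0.001,0.001,0.05,1,0,0,0,0,0,0.05,1,0,0,0,0,0,0.04,1,0,0,0,0,0,0.03,1,0,0,0,0,0,0.02,1]'

```text
clock: 7.7
position: [0.5505, -0.3105, 0.0522]
tcp_rot: [-0.001, 1.0, 0.001, -0.002]
force: [0.3, 0.6, -0.1]
opening: 0.0853
gripper_force: 0.0
```

>>> move_arm --motion '[0,0,0,0,0,0.012,1,0,0,0,0,0,0,1,0,0,0,0,0,0,0,0,0,0,0,0,0,0,0,0,0,0,0,0,0]'

```text
clock: 8.2
position: [0.5532, -0.3141, 0.0456]
tcp_rot: [-0.0, 1.0, -0.001, 0.002]
force: [-0.6, 0.2, 0.8]
opening: 0.0485
gripper_force: 41.0
```

>>> move_arm --motion '[0,0,0,0,0,0,0,0,0,0,0,0,0,0,0,0,0,0,0,0,0]'

```text
clock: 8.5
position: [0.553, -0.3141, 0.0455]
tcp_rot: [0.0, 1.0, -0.001, 0.002]
force: [-0.5, 0.2, 5.9]
opening: 0.0489
gripper_force: 41.4
```

>>> move_arm --motion '[0,0,0,0,0,-0.03,0,0,0,0,0,0,-0.04,0,0,0,0,0,0,-0.04,0,0,0,0,0,0.02,0,0,0,0,0,0,0.035,0,0]'

```text
clock: 9.0
position: [0.5529, -0.2598, 0.1551]
tcp_rot: [0.002, 1.0, -0.001, 0.002]
force: [1.2, 0.9, -3.8]
opening: 0.0487
gripper_force: 42.8
```

>>> move_arm --motion '[0,0,0,0,0.042,0,0,0,0,0,0,0.042,0,0,0,0,0,0,0.042,0,0,0,0,0,0,0.042,0,0,0,0,0,0,0.042,0,0]'

```text
clock: 9.5
position: [0.55, -0.0458, 0.1521]
tcp_rot: [0.0, 1.0, 0.0, -0.001]
force: [0.6, 0.0, -3.1]
opening: 0.0485
gripper_force: 42.8
```

>>> move_arm --motion '[0,0,0,-0.0065,0.042,0,0,0,0,0,0,0.042,0,0,0,0,0,0,0.035,0,0,0,0,0,0,0.02,0,0,0,0,0,0,0.013,0,0]'

```text
clock: 10.0
position: [0.5565, 0.1059, 0.1522]
tcp_rot: [-0.001, 1.0, 0.0, -0.001]
force: [0.1, -0.2, -2.5]
opening: 0.0487
gripper_force: 42.8
```

>>> move_arm --motion '[0,0,0,0,0,0.04,0,0,0,0,0,0,0.03,0,0,0,0,0,0,0.015,0,0,0,0,0,0,0,0,0,0,0,0,0,0,0]'

```text
clock: 10.5
position: [0.5578, 0.1036, 0.0681]
tcp_rot: [0.0, 1.0, -0.0, -0.0]
force: [0.8, 0.9, -1.8]
opening: 0.0489
gripper_force: 42.8
```

>>> move_arm --motion '[0,0,0,0,0,0.01,0,0,0,0,0,0,0.006,0,0,0,0,0,0,0.003,0,0,0,0,0,0,0.001,0,0,0,0,0,0,0,0]'

```text
clock: 11.0
position: [0.5585, 0.1038, 0.0496]
tcp_rot: [0.0, 1.0, -0.0, 0.0]
force: [-1.3, -0.6, 5.5]
opening: 0.0485
gripper_force: 43.4
```

>>> move_arm --motion '[0,0,0,0,0,0,0,0,0,0,0,0,0,0]'

```text
clock: 11.2
position: [0.5585, 0.1038, 0.0496]
tcp_rot: [0.0, 1.0, -0.0, 0.0]
force: [-2.6, -0.8, 5.4]
opening: 0.0487
gripper_force: 43.5
```

>>> move_arm --motion '[0,0,0,0,0,0,0.9,0,0,0,0,0,0,0.9,0,0,0,0,0,-0.02,1,0,0,0,0,0,-0.04,1,0,0,0,0,0,-0.045,1]'

```text
clock: 11.7
position: [0.5567, 0.1039, 0.1528]
tcp_rot: [-0.0, 1.0, -0.0, -0.002]
force: [1.2, -0.6, -0.7]
opening: 0.0854
gripper_force: 0.0
```

>>> move_arm --motion '[0,0,0,0,0,-0.05,1,0,0,0,0,0,-0.045,1,0,0,0,0.0145,-0.0395,0,1,0,0,0,0.0145,-0.0395,0,1,0,0,0,0.0145,-0.0395,0,1]'

```text
clock: 12.2
position: [0.5148, -0.0155, 0.2491]
tcp_rot: [-0.001, 1.0, -0.0, 0.001]
force: [-0.0, -0.1, 0.0]
opening: 0.0855
gripper_force: 0.0
```

>>> move_arm --motion '[0,0,0,0.0145,-0.0395,0,1,0,0,0,0.0145,-0.0395,0,1,0,0,0,0.0145,-0.0395,0,1,0,0,0,0.0145,-0.0395,0,1,0,0,0,0.0145,-0.0395,0,1]'

```text
clock: 12.7
position: [0.4415, -0.2136, 0.2485]
tcp_rot: [-0.0, 1.0, -0.0, 0.0]
force: [1.0, -0.9, 0.6]
opening: 0.0853
gripper_force: 0.0
```

>>> move_arm --motion '[0,0,0,0.0145,-0.0395,0,1,0,0,0,0.0145,-0.0395,0,1,0,0,0,0.0145,-0.0395,0,1,0,0,0,0,0,0,1,0,0,0,0,0,0,1]'

```text
clock: 13.2
position: [0.3983, -0.3313, 0.2481]
tcp_rot: [0.001, 1.0, 0.0, 0.0]
force: [0.2, 0.2, -0.6]
opening: 0.0856
gripper_force: 0.0
```

Run:
```python
from rig import *
from h import *
s=read_state();print(s['clock'],s['position'],s['joints'])
out=[]
for n in ['top','wrist']:
    im,d=get_image(n);m=camera_model(n);np.savez(n+'3.npz',im=im,d=d,**m);out.append(im[:,:,::-1])
cv2.imwrite('pics/3.png',cv2.resize(np.vstack(out),(480,600)))
```

```text
13.2 [ 0.39827466 -0.33126592  0.24813527] [-8.18905709e-01  7.79784169e-02 -2.29738853e-01  1.26339392e+00
  4.73239648e-04 -8.16699674e-01]
```

View pics/3.png

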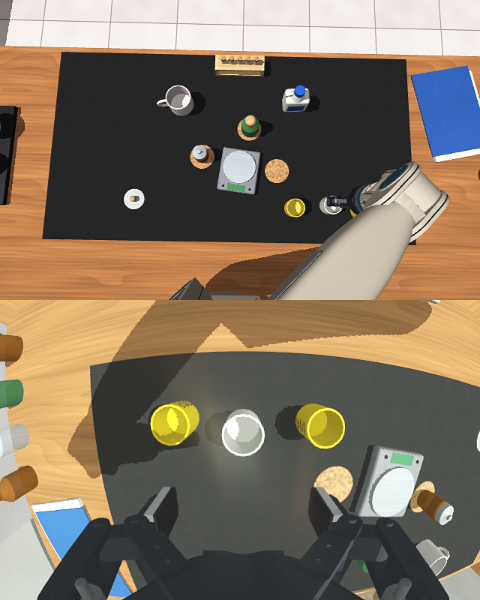

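The jar is on the left coaster at (201,154). The white beaker is below the gripper at (243,434), between the yellow ones at (172,423) and (323,428). Next I measure all of these and the pan.

Run:
```python
from h import *
c=load('top3.npz');H,S,V=hsv(c['im'])
m=(V>185)&(S<60)
op=cv2.morphologyEx((box(319,222,27)&m).astype(np.uint8),cv2.MORPH_OPEN,np.ones((5,5)))
print('pan',op.sum(),circ(c,op,.036))
print('jar',circ(c,box(267,204,16)&(V>150)&(S<60),.096))
w=load('wrist3.npz');H,S,V=hsv(w['im'])
for th in (170,190,210):print('beaker rim',fcirc(w,box(324,178,34)&(V>th)&(S<40),.075))
for x,y in ((232,164),(432,170)):
    m=box(x,y,36)&(H>22)&(H<35)&(S>120)&(V>60);print('yellow',fcirc(w,m&(V>170),.075))
```

```text
pan 1464 (array([520.6, -25.9]), array([106.9, 107.2]))
jar (array([557.8, 103.1]), array([42.9, 43.6]))
beaker rim (array([ 394.6, -328.1]), array([59.3, 66.5]))
beaker rim (array([ 395.3, -327.8]), array([58.8, 65. ]))
beaker rim (array([ 396.4, -327.9]), array([59.3, 61.1]))
yellow (array([ 378.1, -426.3]), array([59.9, 76.6]))
yellow (array([ 382.9, -210.4]), array([58.8, 70. ]))
```

>>> move_arm --motion '[0,0,0.1428,0,0,0.02,1,0,0,0.1428,0,0,0.02,1,0,0,0.1428,0,0,0.02,1,0,0,0.1428,0,0,0.02,1,0,0,0.1428,0,0,0.02,1]' --grip_force 25

```text
clock: 13.8
position: [0.3993, -0.329, 0.1477]
tcp_rot: [0.351, 0.936, 0.0, 0.0]
force: [-0.2, 0.5, 0.3]
opening: 0.0853
gripper_force: 0.0
```

>>> move_arm --motion '[0,0,0.1428,0,0,0,1,0,0,0.1428,0,0,0,1,0,0,0.1428,0,0,0,1,0,0,0.1428,0,0,0,1,0,0,0.1428,0,0,0,1]'

```text
clock: 14.3
position: [0.3993, -0.329, 0.1484]
tcp_rot: [0.656, 0.755, 0.0, -0.0]
force: [-0.2, 0.2, 0.2]
opening: 0.0855
gripper_force: 0.0
```

>>> move_arm --motion '[0,0,0.1428,0,0,0,1,0,0,0,0,0,0,1,0,0,0,0,0,0,1,0,0,0,0,0,0,1]'

```text
clock: 14.7
position: [0.3989, -0.3299, 0.1484]
tcp_rot: [0.706, 0.708, 0.0, -0.0]
force: [0.9, 0.5, -0.2]
opening: 0.0854
gripper_force: 0.0
```

>>> move_arm --motion '[0,0,0,0,-0.0015,0.04,1,0,0,0,0,0,0.04,1,0,0,0,0,0,0.025,1,0,0,0,0,0,0.015,1,0,0,0,0,0,0,1]'

```text
clock: 15.2
position: [0.3954, -0.3285, 0.0259]
tcp_rot: [0.707, 0.708, 0.0, -0.003]
force: [-0.3, -0.5, -0.1]
opening: 0.0853
gripper_force: 0.0
```

>>> move_arm --motion '[0,0,0,0,0,0,0,0,0,0,0,0,0,0,0,0,0,0,0,0,0,0,0,0,0,0,0,0,0,0,0,0,0,0,0]'

```text
clock: 15.7
position: [0.3981, -0.3316, 0.0297]
tcp_rot: [0.707, 0.707, -0.0, 0.001]
force: [0.0, 0.6, 6.1]
opening: 0.0582
gripper_force: 27.6
```

>>> move_arm --motion '[0,0,0,0,0,0,0]'

```text
clock: 15.8
position: [0.3981, -0.3316, 0.0297]
tcp_rot: [0.707, 0.707, -0.0, 0.001]
force: [0.5, -0.0, 5.3]
opening: 0.0584
gripper_force: 27.7
```

>>> move_arm --motion '[0,0,0,0,0,-0.03,0,0,0,0,0,0,-0.045,0,0,0,0,0,0,-0.045,0,0,0,0,0.034,0.0136,0,0,0,0,0,0.034,0.0136,0,0]'

```text
clock: 16.3
position: [0.4257, -0.2635, 0.1506]
tcp_rot: [0.708, 0.706, 0.0, 0.002]
force: [-0.2, 0.2, -1.7]
opening: 0.058
gripper_force: 27.6
```

>>> move_arm --motion '[0,0,0,0.034,0.0136,0,0,0,0,0,0.034,0.0136,0,0,0,0,0,0.034,0.0136,0,0,0,0,0,0.034,0.0136,0,0,0,0,0,0.034,0.0136,0,0]'

```text
clock: 16.8
position: [0.4922, -0.091, 0.1481]
tcp_rot: [0.707, 0.707, -0.0, -0.0]
force: [0.3, -0.6, -0.5]
opening: 0.058
gripper_force: 27.6
```

>>> move_arm --motion '[0,0,0,0.034,0.0136,0,0,0,0,0,0.022,0.009,0,0,0,0,0,0.01,0.0047,0,0,0,0,0,0,0,0.03,0,0,0,0,0,0,0.03,0]'

```text
clock: 17.3
position: [0.5209, -0.0268, 0.0887]
tcp_rot: [0.707, 0.707, 0.001, 0.001]
force: [-0.8, 0.1, -2.6]
opening: 0.058
gripper_force: 27.6
```

>>> move_arm --motion '[0,0,0,0,0,0,0,0,0,0,0,0,0,0,0,0,0,0,0,0,0]'

```text
clock: 17.6
position: [0.5208, -0.0272, 0.0898]
tcp_rot: [0.707, 0.707, 0.001, 0.001]
force: [0.2, 1.0, 0.1]
opening: 0.0581
gripper_force: 27.5
```

>>> move_arm --motion '[0,0,0,0,0,0.014,0,0,0,0,0,0,0.006,0,0,0,0,0,0,0.003,0,0,0,0,0,0,0.001,0,0,0,0,0,0,0,0]'

```text
clock: 18.1
position: [0.5201, -0.0268, 0.0657]
tcp_rot: [0.707, 0.707, 0.0, 0.0]
force: [-2.1, 0.6, 4.8]
opening: 0.0585
gripper_force: 28.1
```

>>> move_arm --motion '[0,0,0,0,0,0,0,0,0,0,0,0,0,0]'

```text
clock: 18.3
position: [0.5201, -0.0268, 0.0657]
tcp_rot: [0.707, 0.707, 0.0, 0.001]
force: [-2.3, 0.2, 5.9]
opening: 0.0583
gripper_force: 28.3
```

>>> move_arm --motion '[0,0,0,0,0,0,1,0,0,0,0,0,0,1,0,0,0,0,0,-0.02,1,0,0,0,0,0,-0.04,1,0,0,0,0,0,-0.045,1]'

```text
clock: 18.8
position: [0.5181, -0.0263, 0.1688]
tcp_rot: [0.707, 0.707, -0.001, -0.002]
force: [0.5, -0.4, -0.0]
opening: 0.0853
gripper_force: 0.0
```

>>> move_arm --motion '[0,0,0,0,0,-0.045,1,0,0,0,0.03,-0.01,-0.02,1,0,0,0,0.036,-0.0115,0,1,0,0,0,0.036,-0.0115,0,1,0,0,0,0.036,-0.0115,0,1]'

```text
clock: 19.3
position: [0.475, 0.1126, 0.2348]
tcp_rot: [0.707, 0.707, 0.001, 0.0]
force: [1.0, -0.3, -0.0]
opening: 0.0854
gripper_force: 0.0
```

>>> move_arm --motion '[0,0,0,0.036,-0.0115,0,1,0,0,0,0.036,-0.0115,0,1,0,0,0,0.036,-0.0115,0,1,0,0,0,0.036,-0.0115,0,1,0,0,0,0.036,-0.0115,0,1]'

```text
clock: 19.8
position: [0.417, 0.2929, 0.2343]
tcp_rot: [0.707, 0.707, 0.0, 0.0]
force: [0.8, 0.9, 0.1]
opening: 0.0856
gripper_force: 0.0
```

>>> move_arm --motion '[0,0,0,0.036,-0.0115,0,0.6,0,0,0,0,0,0,0.6,0,0,0,0,0,0,0.6]'

```text
clock: 20.1
position: [0.4058, 0.3279, 0.2341]
tcp_rot: [0.706, 0.708, -0.0, 0.0]
force: [-0.4, 0.1, -0.5]
opening: 0.0512
gripper_force: 0.0
```

Run:
```python
from rig import *
from h import *
s=read_state();print(s['clock'],s['position'],s['joints'],s['opening'])
out=[]
for n in ['top','wrist']:
    im,d=get_image(n);m=camera_model(n);np.savez(n+'4.npz',im=im,d=d,**m);out.append(im[:,:,::-1])
cv2.imwrite('pics/4.png',cv2.resize(np.vstack(out),(480,600)))
```

```text
20.1 [0.40578378 0.32791035 0.23410783] [ 5.55959179e-01  9.22277088e-02 -2.43957152e-01  1.23498219e+00
 -4.48001109e-04  2.12477892e+00] 0.05115395734055901
```

View pics/4.png

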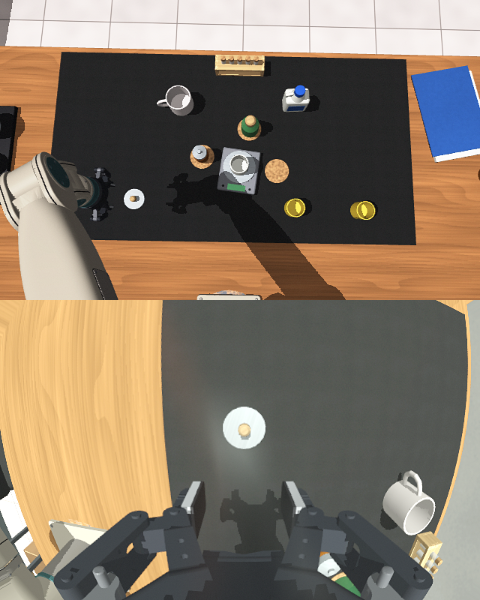

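The beaker stands on the pan at (240,163) and the cover is below the gripper at (244,428). Next I measure both.

Run:
```python
from h import *
c=load('top4.npz');P=cloud(c)
m=box(319,215,30)&(P[...,2]>.095)&(P[...,2]<.13);print('beaker rim',m.sum(),circ(c,m,.111), P[m][:,:2].mean(0))
w=load('wrist4.npz');H,S,V=hsv(w['im'])
for th in (120,150):print('cover',fcirc(w,box(325,171,40)&(V>th),.005))
m=box(325,173,14)&(S>60)&(H<30);print('knob',m.sum(),fcirc(w,m,.024))
H,S,V=hsv(c['im'])
print('cover top',circ(c,box(179,265,18)&(V>90),.005))
```

```text
beaker rim 132 (array([520.2, -26.5]), array([57.7, 59.3])) [ 0.52220321 -0.02704199]
cover (array([400.4, 318.6]), array([77.4, 98.6]))
cover (array([407.4, 329.6]), array([70.2, 70.7]))
knob 209 (array([407.6, 330.4]), array([18. , 19.7]))
cover top (array([407.5, 327. ]), array([67.3, 68.4]))
```

>>> move_arm --motion '[0,0,0,0,0,0.05,0.6,0,0,0,0,0,0.05,0.6,0,0,0,0,0,0.05,0.6,0,0,0,0,0,0.03,0.6,0,0,0,0,0,0.02,0.6]'

```text
clock: 20.7
position: [0.4047, 0.3247, 0.0314]
tcp_rot: [0.708, 0.706, -0.002, -0.0]
force: [-0.0, 0.2, 0.5]
opening: 0.0513
gripper_force: 0.0
```

>>> move_arm --motion '[0,0,0,0,0,0.012,0.6,0,0,0,0,0,0.008,0.6,0,0,0,0,0,0.005,0.6,0,0,0,0,0,0,0.6,0,0,0,0,0,0,0.6]'

```text
clock: 21.2
position: [0.407, 0.3279, 0.0103]
tcp_rot: [0.707, 0.707, 0.001, 0.0]
force: [-0.1, 1.2, 0.4]
opening: 0.0511
gripper_force: 0.0
```

>>> move_arm --motion '[0,0,0,0,0,0,0,0,0,0,0,0,0,0,0,0,0,0,0,0,0,0,0,0,0,0,0,0,0,0,0,0,0,0,0]'

```text
clock: 21.7
position: [0.4066, 0.3278, 0.0101]
tcp_rot: [0.707, 0.707, 0.001, 0.0]
force: [-1.3, 0.3, 5.7]
opening: 0.0188
gripper_force: 24.7
```

>>> move_arm --motion '[0,0,0,0,0,-0.03,0,0,0,0,0,0,-0.045,0,0,0,0,0,0,-0.045,0,0,0,0,-0.02,0.0065,-0.04,0,0,0,0,-0.036,0.0115,0,0]'

```text
clock: 22.2
position: [0.4285, 0.2744, 0.1759]
tcp_rot: [0.706, 0.708, 0.006, 0.002]
force: [1.1, -0.4, -0.5]
opening: 0.0183
gripper_force: 24.8
```

>>> move_arm --motion '[0,0,0,-0.036,0.0115,0,0,0,0,0,-0.036,0.0115,0,0,0,0,0,-0.036,0.0115,0,0,0,0,0,-0.036,0.0115,0,0,0,0,0,-0.036,0.0115,0,0]'

```text
clock: 22.7
position: [0.4815, 0.09, 0.169]
tcp_rot: [0.707, 0.707, -0.0, -0.0]
force: [0.3, -1.0, -0.3]
opening: 0.0184
gripper_force: 24.8
```

>>> move_arm --motion '[0,0,0,-0.036,0.0115,0,0,0,0,0,-0.036,0.0115,0,0,0,0,0,-0.036,0.0115,0,0,0,0,0,-0.01,0.0035,0,0,0,0,0,0,0,0,0]'

```text
clock: 23.2
position: [0.5198, -0.0277, 0.169]
tcp_rot: [0.708, 0.706, -0.0, -0.0]
force: [-0.3, -0.2, -1.2]
opening: 0.0188
gripper_force: 24.8
```

>>> move_arm --motion '[0,0,0,0,0,0.03,0,0,0,0,0,0,0,0,0,0,0,0,0,0,0,0,0,0,0,0,0,0]'

```text
clock: 23.6
position: [0.5198, -0.0257, 0.1402]
tcp_rot: [0.707, 0.708, 0.0, 0.0]
force: [0.2, 0.3, -0.9]
opening: 0.0182
gripper_force: 24.8
```

Run:
```python
from rig import *
from h import *
s=read_state();print(s['clock'],s['position'],s['opening'])
im,d=get_image('wrist');m=camera_model('wrist');np.savez('wrist5.npz',im=im,d=d,**m)
cv2.imwrite('pics/5.png',im[:,:,::-1])
```

```text
23.6 [ 0.51983557 -0.02571801  0.14015889] 0.018233847704931277
```

View pics/5.png

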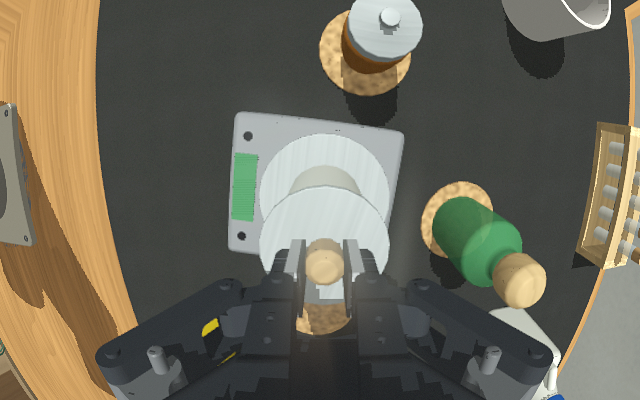

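The cover is held level at (325,235) over the beaker, with the jar and bottle clear. Lowering.

>>> move_arm --motion '[0,0,0,0,0,0.01,0,0,0,0,0,0,0.005,0,0,0,0,0,0,0.003,0,0,0,0,0,0,0.001,0,0,0,0,0,0,0,0]'

```text
clock: 24.15
position: [0.5195, -0.0265, 0.1212]
tcp_rot: [0.707, 0.707, -0.0, -0.0]
force: [-2.7, 0.8, 6.4]
opening: 0.0182
gripper_force: 25.5
```

>>> move_arm --motion '[0,0,0,0,0,0,0,0,0,0,0,0,0,0]'

```text
clock: 24.35
position: [0.5194, -0.0265, 0.1212]
tcp_rot: [0.707, 0.707, -0.0, -0.0]
force: [-2.1, 0.7, 5.9]
opening: 0.0186
gripper_force: 25.5
```

>>> move_arm --motion '[0,0,0,0,0,0,0.5,0,0,0,0,0,0,0.5,0,0,0,0,0,0,0.5,0,0,0,0,0,-0.02,0.5,0,0,0,0,0,-0.04,0.5]'

```text
clock: 24.85
position: [0.5164, -0.0261, 0.1773]
tcp_rot: [0.707, 0.707, -0.002, -0.004]
force: [-0.4, -0.7, -0.7]
opening: 0.0428
gripper_force: 0.0
```

>>> move_arm --motion '[0,0,0,0,0,-0.045,0.5,0,0,0,0.045,-0.01,0,0.5,0,0,0,0.045,-0.01,0,0.5,0,0,0,0.045,-0.01,0,0.5,0,0,0,0.045,-0.01,0,0.5]'

```text
clock: 25.35
position: [0.4792, 0.1549, 0.2254]
tcp_rot: [0.707, 0.707, 0.0, 0.0]
force: [0.8, 0.1, -0.4]
opening: 0.0424
gripper_force: 0.0
```

>>> move_arm --motion '[0,0,0,0.045,-0.01,0,0.5,0,0,0,0.045,-0.01,0,0.5,0,0,0,0.03,-0.01,0,0.5,0,0,0,0,0,0,0.5,0,0,0,0,0,0,0.5]'

```text
clock: 25.85
position: [0.4492, 0.2737, 0.225]
tcp_rot: [0.707, 0.708, -0.0, 0.0]
force: [0.0, -0.3, -0.2]
opening: 0.0425
gripper_force: 0.0
```

Run:
```python
from rig import *
from h import *
s=read_state();print(s['clock'],s['position'])
im,d=get_image('top');c=camera_model('top');c.update(im=im,d=d)
sc=get_image('scene')[0]
P=cloud(c);H,S,V=hsv(im)
m=box(319,213,30)&(P[...,2]>.1)&(P[...,2]<.16);print('cover',m.sum(),circ(c,m,.116))
m=box(319,213,30)&(P[...,2]>.1)&(S>60);print('knob',m.sum(),circ(c,m,.138))
cv2.imwrite('pics/6.png',cv2.resize(np.vstack([im[100:260,200:440],sc[130:290,260:500]])[:,:,::-1],None,fx=1.8,fy=1.8))
```

```text
25.85 [0.44923206 0.27374476 0.22496196]
cover 671 (array([520.2, -26.9]), array([67.5, 67.9]))
knob 58 (array([519.4, -26.9]), array([17.1, 19.2]))
```

View pics/6.png

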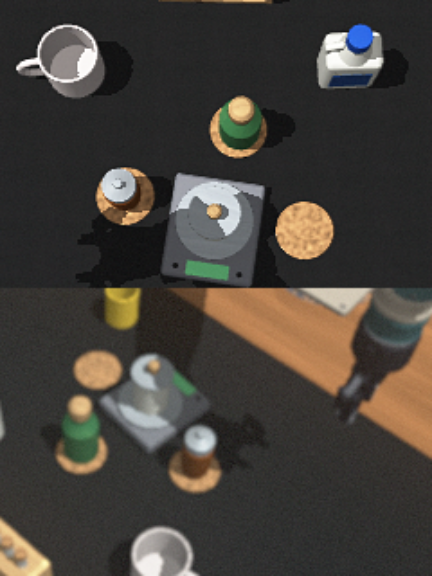

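The covered beaker is on the pan at (213,212), the jar on the left coaster at (122,192), the bottle on the rear coaster at (240,125), and the right coaster is free. Everything is upright and within about 2 mm of centre, so I'm handing in.

```bash
python3 -c "
from rig import *
print(job_done())"
```

```text
the job is handed in; nothing more can be done
None
```

I handed the job in at about 26 s on the robot clock, with everything upright: bottle on the rear coaster, jar on the left one, covered beaker on the scale pan, each within about 2 mm of centre by the top camera, and the right-hand coaster free.

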